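# Point-and-check round at the lubricant shelf

## Robot

A 6-joint arm with a two-finger parallel gripper is mounted at the origin on the work surface. World frame = base frame: x ahead of the robot, y to its left, z up, the work surface at z = 0. Lengths are in m, angles in rad, forces in N, time in s.
With the tool pointing down it reaches from about 0.25 to 0.775 m from the base axis. Payload 4 kg.
Tool frame: the origin (TCP) lies between the finger pads, 19 mm behind the fingertips; this is the grasp point; z points along the fingers, y is the line along which they close (so a half turn about z gives the same grasp; the last joint's range is limited). The gripper opens to 85 mm and grips with 20 to 120 N. Pads are 22 mm wide; open, the fingers measure 114 mm over their backs; the gripper's body (76 mm by 85 mm) begins 54 mm behind the grasp point. The pads swing forward as they close: fully open they stand 13 mm farther back than shut.
Start: joints at [1.19, 0.087, 1.371, -0, 1.684, -0.103], TCP at [0.151, 0.529, 0.25] pointing down, gripper open.
Joint ranges: [-3.1, 3.1], [-0.76, 2.03], [0.27, 2.55], [-1.08, 4.22], [0.17, 2.65], [-2.57, 2.57]. Speed limits (rad/s): [2.79, 2.79, 3.14, 3.14, 3.14, 3.14].

## Interface

Orientations are given as a unit quaternion [w, x, y, z].
In Python, from workcell import sensors, cams, ticket gives the robot as it stands.
- The arm moves only by the shell command python3 -m inch 'ROWS'. ROWS is JSON, a list that holds one entry, the list of rows, each a list of 7 numbers: the shift along the tool's x, y, z in mm, then the turn, a rotation vector about the tool's x, y, z in rad, then the gripper command: -1 is shut, 1 is fully open, values between are in proportion. A call has exactly 8 rows; each row shifts and turns the commanded pose from where the row before left it, along the tool's axes as they then stand; what a row does not reach is not made up. A row lasts 1/8 s, in which the tool goes at most 62.5 mm and 10.7 degrees, less where a joint would pass 70% of its speed; a pose out of reach is approached as far as the arm can. A call with a gripper value outside its range is refused whole. The fingers move at their own pace and stop on an object; the grip force is fixed at half the most. Time passes only in rows, so rows that do not move let the fingers close, or fill a call up. It gives the time, the measured TCP pose, the force, the opening and the grip force at its end, in the units of the state.
- sensors.get_obs(): the state, without advancing time (a new reading comes with each control period).
- cams.grab_frame(name): name is "side" or "top"; returns a dict with "img" (420x560x3 uint8, red, green, blue), "fx", "fy", "cx", "cy" (pixels), "k1" (the pictures are not rectified: a ray, as slopes to the right and down, at radius r is drawn at 1 + k1 r^2 times it, then the intrinsics apply), "extrinsics" (4x4, takes a point from world to camera coordinates). Camera axes: x right, y up, looking along -z (the intrinsics and any distortion apply to the point x, -y, -z); pixel columns grow to the right and rows downward; lengths in m; the calibration is good to about 2 mm. A picture is of the moment at which its call begins. There is no depth.
- ticket.finish_job(): hands the job in; it is judged then, once.
The state is a dict: "time_s": time; "joint_pos": joint angles; "qvel": joint speeds; "effort": joint torques, N m; "tcp_pos": TCP position; "tool_rot": TCP orientation; "ft_force": force on the tool from outside, world axes, zero at the start; "torque": the same for the moment, N m; "opening": opening from 0.0 (shut) to 1.0 (fully open); "grasp_force": force on a finger pad.
Only numpy, scipy, OpenCV 4.12 (cv2) and the standard library are available. Lean on these libraries where they do the work, as an engineer would, in place of code of your own. Each camera call takes 0.05 s, during which the arm holds its last target. There are 200 camera calls.

## Task

Do the point-and-check round at the crate shelf: with the fingers pointing down, point at the tall green flask on the upper crate, then at the steel measuring cup with the handle on the lower crate, each time bringing the fingertips over the middle of the thing to within a few centimetres of its top and staying there for more than a second. Then press the button of the check box fully down to confirm, and draw the hand back clear of it. Touch nothing on the shelf except the button, leave all the goods and the crates as they stand, and at no time bring the fingertips close above the short flask or the cup without a handle.

Things in the scene. Friction and masses are not known exactly. Their poses are not given: they have to be found in the camera images.
- crates: Two slatted wooden crates on their sides, stacked, fixed. Origin: centre of the lower one's underside; x to the back, y along the shelf. Lower: 360 x 620 x 110 mm high; its top's front (x -180 to 20, z 110) is an open step with cups, applicator, funnel and check box in a row at x -80, 120 mm apart, in any order. Upper: 160 x 520 x 90 mm, x 20 to 180; the flasks stand on its top, z 200, at x 90.
- flask_tall: Tall green plastic lubricant flask with ribbed black twist cap, loose, upright on the upper crate: 60 mm diameter, 115 mm high over the cap, cap 32 mm diameter. Origin: centre of its underside, z up; the cap's top is at z = 115 mm. To be pointed at first.
- flask_short: Short green flask of the same make and cap, 60 mm diameter, 68 mm high, loose, upright on the upper crate, left or right of the tall one. Origin: centre of its underside. Not to be pointed at.
- cup: Stainless measuring cup with a side handle, loose, upright on the lower crate's step: mouth 72 mm diameter, 70 mm high, wall 3 mm; the handle stands out about 30 mm along its own +y, roughly towards the back. Origin: centre of its underside, on the axis of the round cup; the rim is at z = 70 mm. To be pointed at second.
- beaker: Stainless cup without a handle, otherwise the same size as the measuring cup (72 mm diameter, 70 mm high), loose on the step. Origin: centre of its underside. Not to be pointed at.
- applicator: Grey plastic grease applicator (syringe-like), 146 mm long and 44 mm wide, 28 mm high, lying loose on the step along its x axis. Origin: underside, near its middle. Bystander.
- funnel: Orange hard silicone funnel collapsed flat: disc of 90 mm diameter, 14 mm thick, with a stub spout up to 24 mm high. Loose on the step. Origin: centre of its underside. Bystander.
- checkbox: Grey check box, 70 x 70 x 50 mm high, fixed on the step, with a round black push button on its top. Origin: centre of its underside.
- check_top (a point): Centre of the top face of the check box's push button (34 mm diameter); z up, pressed straight down. It moves with the button.
- check (a joint): Travel of the button in m: 0 released, 0.006 fully down; a spring returns it, and fully down takes about 5 N.
Things that resemble listed ones, but are neither listed nor needed, are in the scene too. Leave any red look-alike of the flask_tall alone.

How it is judged:
By the outcome, as a careful person would: the job done as asked, in the order asked, and still so for the second after the job is handed in, with the robot touching nothing.
It also fails if it takes over 53 s, if anything falls off the work surface, if the arm or the gripper's body presses on something with over 40 N, if the wrist force passes 120 N, or if a joint passes its speed limit or range.

## Working session

There is one attempt and no reset: what is moved stays moved. The work goes in short steps, Python scripts to look and compute and a shell command to move; the robot and the scene stay as the last step left them, time stands still between calls to the robot, and variables do not carry over. Pictures are saved under pics/ and viewed, at most 10 in all, crops included, and the job is handed in when it is done.

```bash
mkdir -p pics; cat > h.py <<'E'
import numpy as np, cv2
from workcell import sensors, cams
def grab(n,f):
    d=cams.grab_frame(n); cv2.imwrite(f,d["img"][:,:,::-1]); return d
def ray(d,u,v):
    a=np.array([(u-d["cx"])/d["fx"],(v-d["cy"])/d["fy"]]); p=a.copy()
    for _ in range(30): p=a/(1+d["k1"]*(p@p))
    E=np.array(d["extrinsics"]); R,t=E[:3,:3],E[:3,3]
    return -R.T@t, R.T@np.array([p[0],-p[1],-1.])
def atz(d,u,v,z):
    c,r=ray(d,u,v); return c+r*(z-c[2])/r[2]
def proj(d,P):
    E=np.array(d["extrinsics"]); q=E[:3,:3]@np.array(P)+E[:3,3]
    p=np.array([q[0],-q[1]])/-q[2]; p=p*(1+d["k1"]*(p@p))
    return np.array([p[0]*d["fx"]+d["cx"],p[1]*d["fy"]+d["cy"]])
E
python3 - <<'E'
from h import *
import pickle
for n in("side","top"):
    d=grab(n,f"pics/{n}0.png"); pickle.dump(d,open(n+".pkl","wb"))
    print(n,d["fx"],d["cx"],d["cy"],d["k1"],ray(d,280,210))
s=sensors.get_obs(); print({k:np.round(s[k],3) for k in("time_s","tcp_pos","tool_rot","ft_force","opening")})
E
```

```text
side 510.936159317963 279.5159272908195 209.8506347306398 -0.04062618897267044 (array([0.48187398, 0.7239351 , 0.91299628]), array([ 0.15326691, -0.68359061, -0.7135924 ]))
top 531.6874584271114 279.5445635063401 209.3270257022927 -0.09185712510336697 (array([4.70492577e-01, 6.27248476e-04, 1.23388261e+00]), array([ 0.13854796,  0.01862954, -0.99018167]))
{'time_s': np.float64(0.1), 'tcp_pos': array([0.151, 0.529, 0.249]), 'tool_rot': array([-0.   ,  0.138,  0.99 , -0.001]), 'ft_force': array([ 0.513,  0.555, -0.312]), 'opening': np.float64(1.001)}
```

View pics/side0.png

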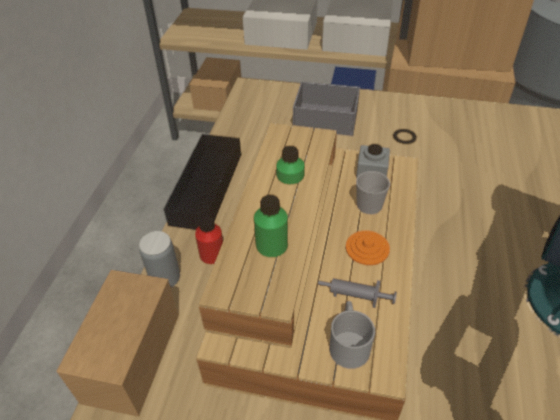

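View pics/top0.png

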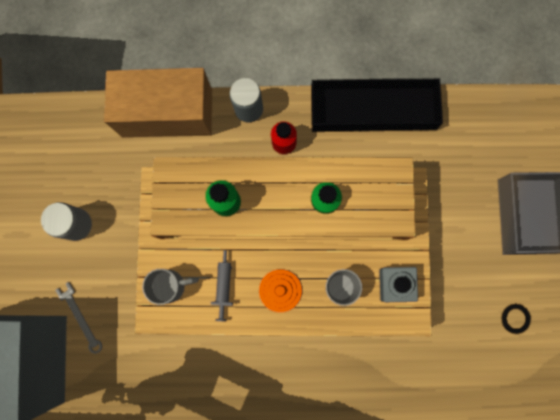

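The side view shows the tall green flask with its cap at (270,205), the short flask at (290,165) and the red look-alike at (208,240). The cup with a handle is at (351,340), the plain cup at (371,192) and the box button at (375,151).
In the top view the tall flask's cap is at (219,193), the short one's at (327,195) and the red one at (284,133). The cup with a handle is at (163,286), the plain cup at (344,288) and the button at (402,285).
Decoys for the flask are the short and red flasks, and for the cup the beaker and the white/grey cans at (65,221) and (246,97). I choose (219,193) and (163,286), and check both in one crop.

```bash
python3 - <<'E'
from h import *
import pickle
S,T=[pickle.load(open(n+".pkl","rb")) for n in("side","top")]
a=cv2.resize(T["img"][170:330,130:430],(800,427),interpolation=cv2.INTER_CUBIC)
b=cv2.resize(S["img"][130:380,220:420],(320,400))
cv2.imwrite("pics/crop.png",a[:,:,::-1])
def tri(us,ut):
    c1,r1=ray(S,*us); c2,r2=ray(T,*ut)
    A=np.stack([r1,-r2],1); k=np.linalg.lstsq(A,c2-c1,rcond=None)[0]
    p,q=c1+k[0]*r1,c2+k[1]*r2; return np.round((p+q)/2,3),round(np.linalg.norm(p-q),4)
for n,s,t in[("tallcap",(270,201),(219,193)),("shortcap",(290,153),(327,195)),("cup rim",(352,326),(161,286)),("beaker",(372,183),(344,288)),("button",(375,149),(402,285)),("funnel",(369,243),(281,290))]: print(n,tri(s,t))
for n,t,z in[("tall",(219,193),.315),("short",(327,195),.268),("cup",(161,286),.18),("beak",(344,288),.18),("btn",(402,285),.17),("crateUL",(152,158),.2),("crateUR",(414,160),.2),("stepLL",(136,333),.11),("stepLR",(430,333),.11)]: print(n,np.round(atz(T,*t,z),3))
E
```

```text
tallcap (array([0.632, 0.126, 0.307]), np.float64(0.0009))
shortcap (array([ 0.635, -0.069,  0.255]), np.float64(0.0012))
cup rim (array([0.469, 0.259, 0.176]), np.float64(0.0005))
beaker (array([ 0.463, -0.105,  0.169]), np.float64(0.0023))
button (array([ 0.466, -0.22 ,  0.171]), np.float64(0.0002))
funnel (array([0.457, 0.021, 0.118]), np.float64(0.0039))
tall [0.631 0.125 0.315]
short [ 0.632 -0.068  0.268]
cup [0.469 0.258 0.18 ]
beak [ 0.462 -0.104  0.18 ]
btn [ 0.466 -0.22   0.17 ]
crateUL [0.724 0.277 0.2  ]
crateUR [ 0.712 -0.248  0.2  ]
stepLL [0.37  0.327 0.11 ]
stepLR [ 0.365 -0.288  0.11 ]
```

View pics/crop.png

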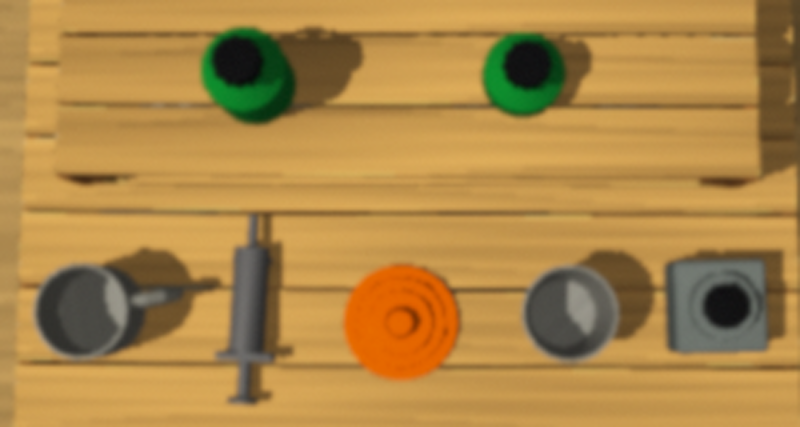

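The crop confirms it: the taller green flask is on the left at (238,60), and the cup with a handle is at (84,311), its handle pointing right. The two cameras agree to within 4 mm, heights are about 10 mm or less from those expected, and the row spacing is 120 mm. Next I raise the hand, shut the gripper and start across.

```bash
python3 -m inch '[[[0,0,-38,0,0,0,-1],[0,0,-38,0,0,0,-1],[0,0,-38,0,0,0,-1],[0,0,-38,0,0,0,-1],[-28.6,-12.9,0,0,0,0,-1],[-28.6,-12.9,0,0,0,0,-1],[-28.6,-12.9,0,0,0,0,-1],[-28.6,-12.9,0,0,0,0,-1]]]'
cat >> h.py <<'E'
from scipy.spatial.transform import Rotation
def go(P):
    s=sensors.get_obs(); w,x,y,z=s["tool_rot"]; R=Rotation.from_quat([x,y,z,w])
    print("t",round(float(s["time_s"]),2),"tcp",np.round(s["tcp_pos"],4),"axis z",np.round(R.as_matrix()[:,2],3),"F",np.round(s["ft_force"],1),"go mm",np.round(R.inv().apply(np.array(P)-s["tcp_pos"])*1000,1))
E
python3 -c "
from h import *
go([.631,.125,.40])"
```

```text
time_s: 1.1
tcp_pos: [0.2473, 0.4472, 0.4014]
tool_rot: [-0.0, 0.138, 0.99, -0.001]
ft_force: [-0.6, 1.3, -0.2]
opening: -0.001
grasp_force: 0.0
t 1.1 tcp [0.2473 0.4472 0.4014] axis z [-0.001 -0.001 -1.   ] F [-0.6  1.3 -0.2] go mm [-457.3 -204.7    1.4]
```

```bash
python3 -m inch '[[[-30,-14,0,0,0,0,-1],[-30,-14,0,0,0,0,-1],[-30,-14,0,0,0,0,-1],[-30,-14,0,0,0,0,-1],[-30,-14,0,0,0,0,-1],[-30,-14,0,0,0,0,-1],[-30,-14,0,0,0,0,-1],[-30,-14,0,0,0,0,-1]]]' >/dev/null; python3 -m inch '[[[-30,-13,0,0,0,0,-1],[-30,-13,0,0,0,0,-1],[-30,-13,0,0,0,0,-1],[-30,-13,0,0,0,0,-1],[-30,-13,0,0,0,0,-1],[-30,-13,0,0,0,0,-1],[-20,-9,0,0,0,0,-1],[0,0,0,0,0,0,-1]]]' >/dev/null
python3 - <<'E'
from h import *
go([.631,.125,.355])
d=grab("side","pics/s1.png"); p=sensors.get_obs()["tcp_pos"]
print(proj(d,[p[0],p[1],p[2]-.019]),proj(d,[.631,.125,.315]))
cv2.imwrite("pics/s1c.png",cv2.resize(d["img"][80:330,150:420,::-1],None,fx=2,fy=2))
E
```

```text
t 3.1 tcp [0.6161 0.1348 0.4001] axis z [-0.003 -0.    -1.   ] F [-0.5  0.7 -1. ] go mm [-17.2  -5.3  45. ]
[278.06370646 172.89314532] [271.06898465 197.49990932]
```

View pics/s1c.png

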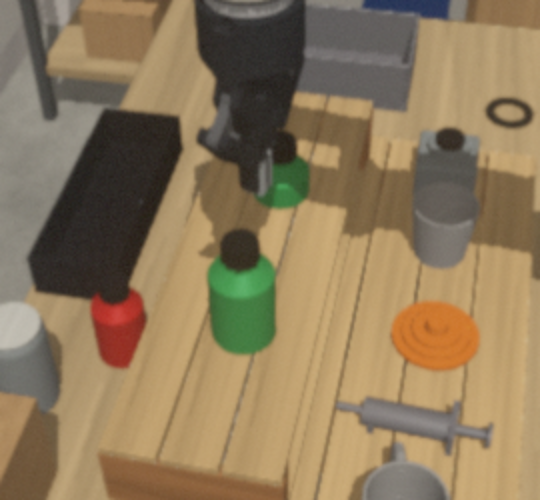

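The fingertips show at full-frame (278,175), against a predicted (278,173), above the tall flask's cap at about (270,201). The model holds, so I shift the last bit, go down to about 18 mm above the cap and hold.

```bash
python3 -m inch '[[[-8,-3,0,0,0,0,-1],[-9,-2,0,0,0,0,-1],[0,0,16,0,0,0,-1],[0,0,16,0,0,0,-1],[0,0,15,0,0,0,-1],[0,0,0,0,0,0,-1],[0,0,0,0,0,0,-1],[0,0,0,0,0,0,-1]]]'; python3 -c "
from h import *
go([.631,.125,.353])
d=grab('top','pics/t1.png'); cv2.imwrite('pics/t1c.png',cv2.resize(d['img'][130:330,120:420,::-1],None,fx=2,fy=2))"
```

```text
time_s: 4.15
tcp_pos: [0.6305, 0.1265, 0.3563]
tool_rot: [0.001, 0.138, 0.99, 0.0]
ft_force: [0.4, 0.1, 0.6]
opening: 0.001
grasp_force: 0.0
t 4.15 tcp [0.6305 0.1265 0.3563] axis z [ 0.002  0.    -1.   ] F [0.4 0.1 0.6] go mm [-0.9 -1.3  3.3]
```

```bash
python3 -m inch '[[[0,0,0,0,0,0,-1],[0,0,0,0,0,0,-1],[0,0,0,0,0,0,-1],[0,0,0,0,0,0,-1],[0,0,0,0,0,0,-1],[0,0,0,0,0,0,-1],[0,0,0,0,0,0,-1],[0,0,0,0,0,0,-1]]]'; python3 -c "
from h import *
go([.631,.125,.353])
d=grab('side','pics/s2.png'); cv2.imwrite('pics/s2c.png',cv2.resize(d['img'][80:330,150:420,::-1],None,fx=2,fy=2))"
```

```text
time_s: 5.2
tcp_pos: [0.6302, 0.1264, 0.355]
tool_rot: [0.0, 0.138, 0.99, 0.0]
ft_force: [0.8, -0.3, -0.5]
opening: -0.001
grasp_force: 0.0
t 5.2 tcp [0.6302 0.1264 0.355 ] axis z [ 0.  0. -1.] F [ 0.8 -0.3 -0.5] go mm [-1.1 -1.2  2. ]
```

View pics/s2c.png

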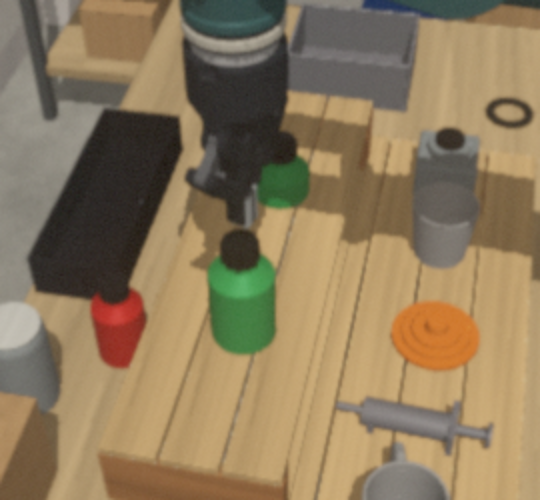

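The fingertips at crop (242,222) hang right over the cap at (240,240), which is undisturbed. I hold another second, then lift and cross to the cup with a handle.

```bash
python3 -m inch '[[[0,0,0,0,0,0,-1],[0,0,0,0,0,0,-1],[0,0,0,0,0,0,-1],[0,0,0,0,0,0,-1],[0,0,0,0,0,0,-1],[0,0,0,0,0,0,-1],[0,0,-20,0,0,0,-1],[0,0,-25,0,0,0,-1]]]' >/dev/null;  python3 -m inch '[[[24,10.5,0,0,0,0,-1],[24,10.5,0,0,0,0,-1],[24,10.5,0,0,0,0,-1],[24,10.5,0,0,0,0,-1],[24,10.5,0,0,0,0,-1],[24,10.5,0,0,0,0,-1],[24,10.5,0,0,0,0,-1],[24,10,0,0,0,0,-1]]]' >/dev/null; python3 -m inch '[[[0,0,25,0,0,0,-1],[0,0,25,0,0,0,-1],[0,0,25,0,0,0,-1],[0,0,25,0,0,0,-1],[0,0,25,0,0,0,-1],[0,0,0,0,0,0,-1],[0,0,0,0,0,0,-1],[0,0,0,0,0,0,-1]]]'; python3 -c "
from h import *
go([.469,.258,.219])"
```

```text
time_s: 8.25
tcp_pos: [0.469, 0.2597, 0.2768]
tool_rot: [0.001, 0.138, 0.99, 0.001]
ft_force: [0.2, 0.1, 0.5]
opening: -0.001
grasp_force: 0.0
t 8.25 tcp [0.469  0.2597 0.2768] axis z [ 0.003  0.001 -1.   ] F [0.2 0.1 0.5] go mm [-0.3 -1.7 57.8]
```

```bash
python3 -m inch '[[[0,-1.5,15,0,0,0,-1],[0,0,15,0,0,0,-1],[0,0,14,0,0,0,-1],[0,0,13,0,0,0,-1],[0,0,0,0,0,0,-1],[0,0,0,0,0,0,-1],[0,0,0,0,0,0,-1],[0,0,0,0,0,0,-1]]]' >/dev/null; python3 -c "
from h import *
go([.469,.258,.219])
d=grab('side','pics/s3.png'); cv2.imwrite('pics/s3c.png',cv2.resize(d['img'][130:400,200:470,::-1],None,fx=2,fy=2))"
```

```text
t 9.25 tcp [0.4684 0.2581 0.2187] axis z [ 0.001  0.001 -1.   ] F [0.4 0.7 0.3] go mm [-0.6  0.1 -0.3]
```

View pics/s3c.png

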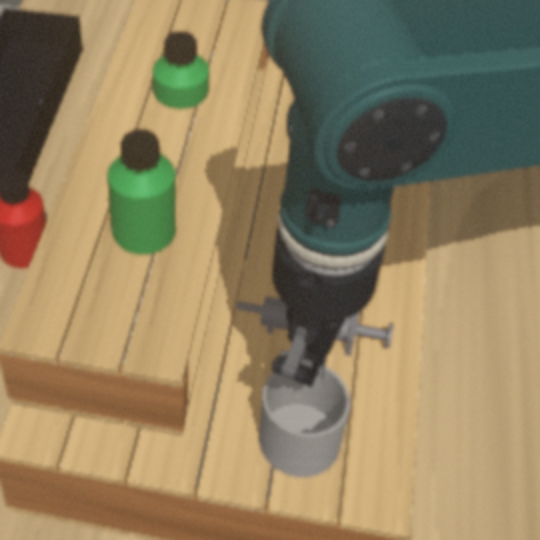

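The fingertips at crop (305,380) stand over the mouth of the cup with a handle, about 20 mm above its rim, and nothing has shifted. I hold for 1.5 s, rise and cross high above the row to the button.

```bash
python3 -m inch '[[[0,0,0,0,0,0,-1],[0,0,0,0,0,0,-1],[0,0,0,0,0,0,-1],[0,0,0,0,0,0,-1],[0,0,0,0,0,0,-1],[0,0,0,0,0,0,-1],[0,0,0,0,0,0,-1],[0,0,0,0,0,0,-1]]]' >/dev/null; python3 -m inch '[[[0,0,0,0,0,0,-1],[0,0,0,0,0,0,-1],[0,0,-30,0,0,0,-1],[0,0,-30,0,0,0,-1],[0,0,-30,0,0,0,-1],[0,0,-30,0,0,0,-1],[0,0,-30,0,0,0,-1],[0,0,-30,0,0,0,-1]]]' >/dev/null; python3 -m inch '[[[-8,-29,0,0,0,0,-1],[-8,-29,0,0,0,0,-1],[-8,-29,0,0,0,0,-1],[-8,-29,0,0,0,0,-1],[-8,-29,0,0,0,0,-1],[-8,-29,0,0,0,0,-1],[-8,-29,0,0,0,0,-1],[-8,-29,0,0,0,0,-1]]]' >/dev/null; python3 -m inch '[[[-8,-29,0,0,0,0,-1],[-8,-29,0,0,0,0,-1],[-8,-29,0,0,0,0,-1],[-8,-29,0,0,0,0,-1],[-8,-29,0,0,0,0,-1],[-8,-29,0,0,0,0,-1],[-8,-28,0,0,0,0,-1],[-8,-28,0,0,0,0,-1]]]'; python3 -c "
from h import *
go([.466,-.22,.215])"
```

```text
time_s: 13.3
tcp_pos: [0.4644, -0.2224, 0.398]
tool_rot: [0.0, 0.138, 0.99, 0.0]
ft_force: [0.1, 0.0, 0.2]
opening: 0.002
grasp_force: 0.0
t 13.3 tcp [ 0.4644 -0.2224  0.398 ] axis z [ 0.  0. -1.] F [0.1 0.  0.2] go mm [ -0.9   2.8 183. ]
```

```bash
python3 -m inch '[[[-1,2,30,0,0,0,-1],[0,0,30,0,0,0,-1],[0,0,30,0,0,0,-1],[0,0,30,0,0,0,-1],[0,0,30,0,0,0,-1],[0,0,20,0,0,0,-1],[0,0,13,0,0,0,-1],[0,0,0,0,0,0,-1]]]' >/dev/null; python3 -c "
from h import *
go([.466,-.22,.189])
d=grab('side','pics/s4.png'); cv2.imwrite('pics/s4c.png',cv2.resize(d['img'][90:290,240:460,::-1],None,fx=2.5,fy=2.5))
p=sensors.get_obs()['tcp_pos'];print(proj(d,[p[0],p[1],p[2]-.019]))"
```

```text
t 14.3 tcp [ 0.4656 -0.2196  0.2141] axis z [-0.002  0.001 -1.   ] F [-0.1  0.8  0.8] go mm [-0.5 -0.3 25.1]
[376.28716255 140.15591681]
```

View pics/s4c.png

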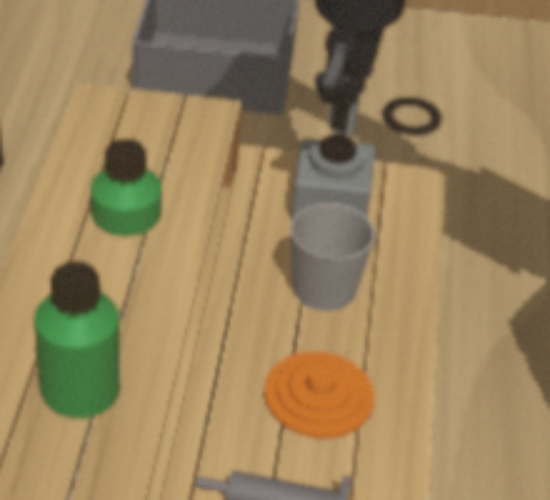

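The fingertips at crop (340,125) are centred over the button at (338,148). I go down in small steps and watch the force.

```bash
python3 -m inch '[[[0,0,6,0,0,0,-1],[0,0,5,0,0,0,-1],[0,0,4,0,0,0,-1],[0,0,3,0,0,0,-1],[0,0,3,0,0,0,-1],[0,0,3,0,0,0,-1],[0,0,0,0,0,0,-1],[0,0,0,0,0,0,-1]]]'
```

```text
time_s: 15.35
tcp_pos: [0.4661, -0.2199, 0.1946]
tool_rot: [0.001, 0.138, 0.99, -0.001]
ft_force: [-5.9, 3.3, 13.8]
opening: -0.001
grasp_force: 6.9
```

```bash
python3 -m inch '[[[0,0,2,0,0,0,-1],[0,0,2,0,0,0,-1],[0,0,0,0,0,0,-1],[0,0,0,0,0,0,-1],[0,0,0,0,0,0,-1],[0,0,0,0,0,0,-1],[0,0,0,0,0,0,-1],[0,0,0,0,0,0,-1]]]'; python3 -c "
from h import *
d=grab('side','pics/s5.png'); cv2.imwrite('pics/s5c.png',cv2.resize(d['img'][100:220,310:450,::-1],None,fx=5,fy=5,interpolation=cv2.INTER_CUBIC))"
```

```text
time_s: 16.35
tcp_pos: [0.4662, -0.2199, 0.1943]
tool_rot: [0.002, 0.138, 0.99, -0.001]
ft_force: [-9.4, 4.6, 27.2]
opening: -0.002
grasp_force: 13.2
```

View pics/s5c.png

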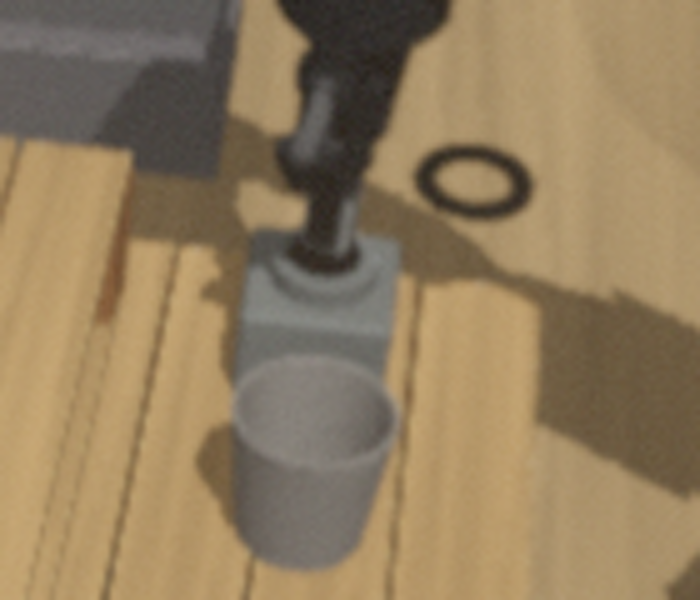

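The fingers stand on the button at crop (325,255), which is now down in its collar. Four more millimetres of command raised the force from 14 to 27 N and moved the TCP only 0.3 mm, so the button is on its stop. I draw back straight up and then away from the shelf.

```bash
python3 -m inch '[[[0,0,-8,0,0,0,-1],[0,0,-12,0,0,0,-1],[0,0,-25,0,0,0,-1],[0,0,-30,0,0,0,-1],[0,0,-30,0,0,0,-1],[0,0,-30,0,0,0,-1],[0,0,-30,0,0,0,-1],[0,0,0,0,0,0,-1]]]' >/dev/null; python3 -m inch '[[[20,-15,0,0,0,0,-1],[25,-20,0,0,0,0,-1],[25,-20,0,0,0,0,-1],[20,-15,0,0,0,0,-1],[0,0,0,0,0,0,-1],[0,0,0,0,0,0,-1],[0,0,0,0,0,0,-1],[0,0,0,0,0,0,-1]]]'; python3 -c "
from h import *
grab('top','pics/t9.png')"
```

```text
time_s: 18.4
tcp_pos: [0.3608, -0.2622, 0.3517]
tool_rot: [-0.0, 0.138, 0.99, 0.0]
ft_force: [-0.1, 0.1, -0.5]
opening: -0.001
grasp_force: 0.0
```

View pics/t9.png

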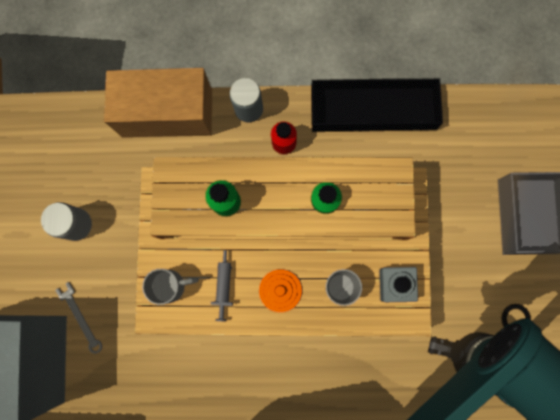

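The goods stand at the same pixels as before: flasks (222,198) and (327,197), cups (163,286) and (344,288), box (400,285). The hand is clear at about (450,350).

```bash
python3 -c "
from workcell import ticket
print(ticket.finish_job())"
```

```text
the job is handed in; nothing more can be done
None
```

I pointed at the tall green flask and then at the cup with the handle, each for more than a second. I then pressed the check button down to its stop and drew the hand clear; the last picture shows nothing moved, and the job was handed in at about 18 s (no verdict came back).

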